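# Swap the special tools round so each stands in its own job tray

### The job

Three jobs are laid out in trays on the bicycle workshop's bench, but each tray has been given another job's special tool. Swap the tools round, parking one on the empty rubber mat on the way, so that each stands upright in the tool compartment of the tray it is for: the splined lockring tool with the guide pin by the cassette, the notched cup tool by the bottom bracket, the plain hexagon socket by the two fork top caps. Do not tip a tool over, and leave the bearings and the spanner lying where they are.

Things in the scene. Friction and masses are not known exactly. Their poses are not given: they have to be found in the camera images.
- lockring_tool: cassette lockring tool, bright steel: hexagonal body 25.4 mm across flats, 40 mm high (one pair of flats faces its own +y and -y), above it a splined boss 23 mm across, 12 mm high, then an upright guide pin 9 mm across, 22 mm long; 74 mm in all, about 140 g. Loose, upright; origin at the centre of its underside, z up. Starts in a wrong tray's tool compartment.
- cup_tool: bottom-bracket cup tool, bright steel: a neck 34 mm across and 20 mm high at the bottom, widening to an open cup 50 mm across (from 25 to 54 mm height) whose inside is notched all round; 54 mm high in all, about 200 g. Loose, upright; origin at the centre of its underside, z up. Starts in a wrong tray's tool compartment.
- hex_socket: deep hexagon socket, bright steel: a straight cylinder 38 mm across and 55 mm high with a six-sided mouth on top and a dark band round its lower part, about 240 g. Loose, upright; origin at the centre of its underside, z up. Starts in a wrong tray's tool compartment.
- tray_cassette: fixed black tray 189 x 106 mm, floor 3 mm thick, walls and one cross rib 3 mm thick, 12 mm high. Origin: centre of its tool compartment (inside 80 in x, 100 in y), at bench level. +x, within 0.2 rad of away from the robot, leads to the part compartment (centre 93 mm on); z up. There lies the cassette: a cone of toothed sprockets 96 mm across, its top 41 mm over the bench.
- tray_bracket: fixed black tray 189 x 106 mm, floor 3 mm thick, walls and one cross rib 3 mm thick, 12 mm high. Origin: centre of its tool compartment (inside 80 in x, 100 in y), at bench level. +x, within 0.2 rad of away from the robot, leads to the part compartment (centre 93 mm on); z up. There lies the bottom bracket: two notched cups 48 mm across joined by a tube, 90 mm long, top 52 mm over the bench.
- tray_caps: fixed black tray 189 x 106 mm, floor 3 mm thick, walls and one cross rib 3 mm thick, 12 mm high. Origin: centre of its tool compartment (inside 80 in x, 100 in y), at bench level. +x, within 0.2 rad of away from the robot, leads to the part compartment (centre 93 mm on); z up. There stand two fork top caps: round, 41 mm across, with hexagon heads, tops 45 mm over the bench.
- mat: empty ribbed black rubber mat, 186 x 106 mm, 4 mm thick, fixed to the bench: a free spot. Origin on the bench, 42 mm inside its edge on the robot's side, midway across; the mat runs from 41 mm on -x to 144 mm on +x of it. z up.
- bearing_a: steel cartridge bearing lying flat, a ring 52 mm across and 7 mm high. A bystander, loose on the bench; origin at the centre of its underside.
- bearing_b: steel cartridge bearing lying flat, a ring 42 mm across and 7 mm high. A bystander, loose on the bench; origin at the centre of its underside.
- wrench: steel spanner, 170 mm long, 9 mm high, lying flat across the bench beyond the trays. A bystander, loose on the bench; origin on its underside near the middle of its length.
Not all that is in view belongs to the job. What is shaped like the hex_socket but orange is not meant.

How it is judged:
On the way:
1. one of the three tools stands parked on the empty mat (((x of lockring_tool in the frame of mat between -0.045 and 0.15 m and y of lockring_tool in the frame of mat between -0.058 and 0.058 m and z of lockring_tool in the frame of mat below 0.01 m and angle between lockring_tool's own z axis and vertical below 0.15 rad) or (x of cup_tool in the frame of mat between -0.045 and 0.15 m and y of cup_tool in the frame of mat between -0.058 and 0.058 m and z of cup_tool in the frame of mat below 0.01 m and angle between cup_tool's own z axis and vertical below 0.15 rad) or (x of hex_socket in the frame of mat between -0.045 and 0.15 m and y of hex_socket in the frame of mat between -0.058 and 0.058 m and z of hex_socket in the frame of mat below 0.01 m and angle between hex_socket's own z axis and vertical below 0.15 rad))), for 0.2 s.
At the end, for the whole second after the job is handed in: Each tool stands upright (within 7 degrees), at rest, on the floor of the tool compartment of its own tray, anywhere inside its walls (origin within 30 mm along, 40 mm across): lockring tool by the cassette, cup tool by the bottom bracket, hexagon socket by the fork top caps (x of lockring_tool in the frame of tray_cassette between -0.03 and 0.03 m and y of lockring_tool in the frame of tray_cassette between -0.04 and 0.04 m and z of lockring_tool in the frame of tray_cassette between -0.002 and 0.008 m and angle between each of lockring_tool, cup_tool, hex_socket's own z axis and vertical below 0.12 rad and linear speed of each of lockring_tool, cup_tool, hex_socket below 0.03 m/s and x of cup_tool in the frame of tray_bracket between -0.03 and 0.03 m and y of cup_tool in the frame of tray_bracket between -0.04 and 0.04 m and z of cup_tool in the frame of tray_bracket between -0.002 and 0.008 m and x of hex_socket in the frame of tray_caps between -0.03 and 0.03 m and y of hex_socket in the frame of tray_caps between -0.04 and 0.04 m and z of hex_socket in the frame of tray_caps between -0.002 and 0.008 m); the robot touches nothing.
It fails at once if one of the three tools is tipped over (leans by more than 40 degrees) (angle between any of lockring_tool, cup_tool, hex_socket's own z axis and vertical above 0.7 rad).
It fails at once if a bearing or the spanner is shifted by more than 30 mm (distance of any of bearing_a, bearing_b, wrench from where it was at the start of the episode above 0.03 m).
It also fails if it takes over 125 s, if anything falls off the work surface, if the arm or the gripper's body presses on something with over 40 N, if the wrist force passes 120 N, or if a joint passes its speed limit or range.

### The arm

A 7-joint arm with a two-finger parallel gripper is mounted at the origin on the work surface. World frame = base frame: x ahead of the robot, y to its left, z up, the work surface at z = 0. Lengths are in m, angles in rad, forces in N, time in s.
With the tool pointing down it reaches from about 0.375 to 0.925 m from the base axis. Payload 3.1 kg.
Tool frame: the origin (TCP) lies between the finger pads; the fingertips stand 19 mm ahead of it and the grasp point (between the pads) is the TCP; x points along the fingers, z is the direction in which the jaws open and shut, and the axes are right-handed (so a half turn about x gives the same grasp; the last joint's range is limited). The gripper opens to 85 mm and grips with 20 to 120 N. Pads are 22 mm wide; open, the fingers measure 114 mm over their backs; the gripper's body (76 mm by 85 mm) begins 54 mm behind the grasp point. The pads swing forward as they close: fully open they stand 13 mm farther back than shut.
Start: joints at [1.23, 0.383, 0.044, 1.598, -0.018, 1.161, -0.05], TCP at [0.156, -0.631, 0.25] pointing down, gripper open.
Joint ranges: [-2.61, 2.61], [-0.41, 2.15], [-1.48, 1.57], [0, 2.5], [-1.57, 4.71], [0.05, 1.97], [-2.85, 2.85]. Speed limits (rad/s): [2.79, 2.79, 3.14, 3.14, 3.14, 3.14, 3.14].

### API

Orientations are given as a unit quaternion [w, x, y, z].
In Python, from plant import * gives the robot as it stands. The module is installed in compiled form; this text tells all that it offers.
- The arm moves only by the tool jog_arm, never from a script. Its argument "commands" is a list of rows, each an object with "translation": the shift along the tool's x, y, z in mm, a list of three; "delta_rot": the turn, a rotation vector about the tool's x, y, z in rad, a list of three; "hand": the finger opening in mm, from 0 to 85.4. A call has 1 to 12 rows; each row shifts and turns the commanded pose from where the row before left it, along the tool's axes as they then stand; what a row does not reach is not made up. A row lasts 1/12 s, in which the tool goes at most 41.7 mm and 7.16 degrees, less where a joint would pass 70% of its speed; a pose out of reach is approached as far as the arm can. A call is refused whole if a number of a shift passes 41.7 or a number of a turn 0.125, either way. A call with a gripper value outside its range is refused whole. The fingers move at their own pace and stop on an object; the grip force is fixed at half the most. Time passes only in rows, so rows that do not move let the fingers close. It gives the time, the measured TCP pose, the force and the opening at its end, in the units of the state.
- state(): the state, without advancing time (a new reading comes with each control period).
- capture(name): name is "side" or "top" or "wrist"; returns a dict with "color" (480x640x3 uint8, red, green, blue), "range_z" (480x640 float32, m along the optical axis (not along the pixel's ray), 0 where there is no reading), "intrinsics" (3x3 intrinsics, pixels), "k1" (the pictures are not rectified: a ray, as slopes to the right and down, at radius r is drawn at 1 + k1 r^2 times it, then the intrinsics apply), "T" (4x4, takes a point from camera to world coordinates); the wrist camera has in their place "mount" (4x4, takes a point from camera to tool coordinates, whose origin is the TCP and whose axes are the tool frame's). Camera axes: x right, y up, looking along -z (the intrinsics and any distortion apply to the point x, -y, -z); pixel columns grow to the right and rows downward; lengths in m; the calibration is good to about 2 mm. A picture is of the moment at which its call begins: read the wrist's pose just before it.
- hand_in(): hands the job in, once; it reports no verdict.
Trained networks look in the newest picture that a camera, given by its name, has taken for a name from the list of things; names that differ only in an ending like _2 or _b are one class to them, and where a whole thing is asked for, a point or a joint stands for the part that bears it (a point fixed in the world has none). Each returns a list of dicts, best first, with "conf" (0 to 1); they miss things now and then, are a little off and sometimes report something else, mostly with a low value. They report only what shows in the picture. A call takes as long as a camera call. They do not tell look-alikes from the thing itself.
- boxes_of(camera, thing): "position" ([x, y, z] in m, in world coordinates, good to about 4 mm: the middle of the surface that is visible of it).
- tip_of(camera, thing): "position" ([x, y, z] in m, in world coordinates, good to about 4 mm: a listed point, or the origin of a listed thing).
The state is a dict: "time": time; "joint_positions": joint angles; "joint_velocities": joint speeds; "joint_efforts": joint torques, N m; "ee_pos": TCP position; "tcp_rot": TCP orientation; "force": force on the tool from outside, world axes, zero at the start; "wrist_torque": the same for the moment, N m; "grip_width": finger opening in m.
Only numpy, scipy, OpenCV 4.12 (cv2) and the standard library are available. Lean on these libraries where they do the work, as an engineer would, in place of code of your own. Each camera call takes 0.05 s, during which the arm holds its last target. There are 200 camera calls.

## Working session

There is one attempt and no reset: what is moved stays moved. The work goes in short steps, Python scripts to look and compute and a tool call to move; the robot and the scene stay as the last step left them, time stands still between calls to the robot, and variables do not carry over. Pictures are saved under pics/ and viewed, about 12 in all and at most 16, crops included, and the job is handed in when it is done.

Besides the shell and the picture viewer there is one more tool, called after "Call:" by a JSON object that holds its "method" and its "body". jog_arm: Moves the arm, as the interface text tells. Its arguments: {"type":"object","properties":{"commands":{"type":"array"}},"required":["commands"]}

```bash
mkdir -p pics
python3 - <<'E'
from plant import *
import cv2
s=state(); print({k:s[k] for k in('time','ee_pos','tcp_rot','grip_width')})
for c in('top','side'):
    d=capture(c); cv2.imwrite(f'pics/{c}0.png',d['color'][:,:,::-1])
    print(c,d['intrinsics'].tolist() if hasattr(d['intrinsics'],'tolist') else d['intrinsics'],d['k1'],d['T'])
    for t in('lockring_tool','cup_tool','hex_socket','tray_cassette','tray_bracket','tray_caps','mat','bearing_a','wrench'):
        print(t,[([round(float(v),3) for v in r['position']],round(r['conf'],2)) for r in tip_of(c,t)])
E
```

```text
{'time': 0.0, 'ee_pos': array([ 0.15604894, -0.6300484 ,  0.24886575]), 'tcp_rot': array([ 0.55610578,  0.43629683,  0.55765584, -0.4352142 ]), 'grip_width': 0.0854169747555339}
top [[496.1145609508741, 0.0, 316.0427564461569], [0.0, 496.1145609508741, 234.91991797876784], [0.0, 0.0, 1.0]] -0.05500308150232476 [[ 0.01294202  0.98944479 -0.14433127  0.4019651 ]
 [-0.99977689  0.01521453  0.01465245  0.01339868]
 [ 0.01669373  0.14410944  0.98942094  1.08191665]
 [ 0.          0.          0.          1.        ]]
lockring_tool [([0.48, 0.371, 0.005], 0.63)]
cup_tool [([0.468, -0.13, 0.003], 0.7)]
hex_socket [([0.359, -0.335, -0.003], 0.81), ([0.456, -0.382, 0.007], 0.55)]
tray_cassette [([0.46, -0.394, 0.003], 0.87)]
tray_bracket [([0.48, 0.39, -0.001], 0.64)]
tray_caps [([0.465, -0.128, -0.0], 0.96)]
mat [([0.472, 0.108, -0.001], 0.82), ([0.465, -0.129, 0.003], 0.36)]
bearing_a [([0.429, 0.236, -0.0], 0.72), ([0.428, -0.002, 0.001], 0.67)]
wrench [([0.714, 0.197, 0.002], 0.86)]
side [[463.8498130095908, 0.0, 329.07426741281216], [0.0, 463.8498130095908, 231.0733867528048], [0.0, 0.0, 1.0]] -0.05376428371660982 [[-0.8961003   0.30202738 -0.32524409  0.17985306]
 [-0.44365043 -0.58743126  0.67682998  0.75520826]
 [ 0.01336264  0.75080222  0.6603919   0.74950696]
 [ 0.          0.          0.          1.        ]]
lockring_tool [([0.475, 0.37, 0.004], 0.73), ([0.718, 0.198, -0.0], 0.32), ([0.469, 0.108, 0.004], 0.23)]
cup_tool [([0.472, -0.129, 0.001], 0.87)]
hex_socket [([0.363, -0.334, -0.003], 0.81), ([0.457, -0.385, 0.003], 0.59)]
tray_cassette [([0.46, -0.389, 0.002], 0.69)]
tray_bracket [([0.486, 0.389, 0.003], 0.9)]
tray_caps [([0.466, -0.128, 0.0], 0.75)]
mat [([0.47, 0.107, 0.001], 0.93)]
bearing_a [([0.423, 0.003, 0.002], 0.75), ([0.433, 0.239, 0.002], 0.51), ([0.47, -0.129, 0.002], 0.31)]
wrench [([0.718, 0.202, 0.002], 0.73)]
```

View pics/top0.png

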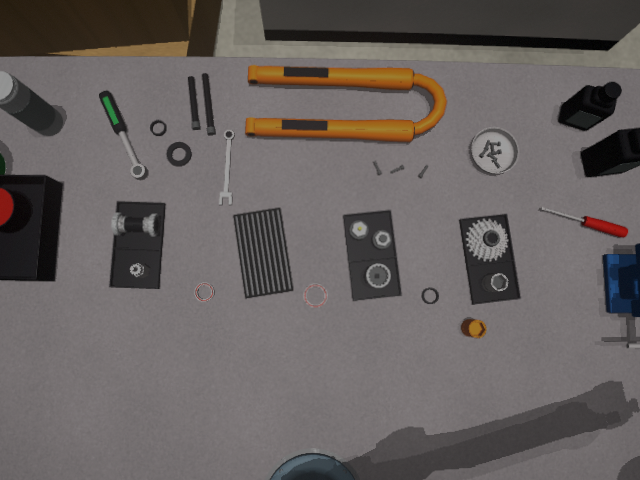

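View pics/side0.png

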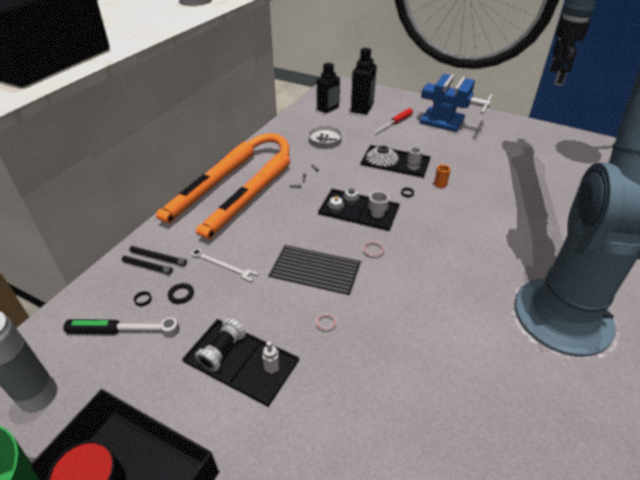

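The top view shows four trays and mats. From left to right they are:
- bracket tray (col 137), holding the lockring tool at (137,270)
- mat (263,253)
- caps tray (372,255), holding the cup tool at (378,275)
- cassette tray (490,258), holding the hex socket at (499,283)

The orange decoy is at (474,328). The side view agrees: lockring tool at (270,357), cup at (378,205), socket at (414,158).

Plan: socket to mat, lockring to cassette, cup to bracket, socket to caps.

```bash
cat > h.py <<'E'
from plant import *
import numpy as np, cv2
from scipy.spatial.transform import Rotation as R
np.set_printoptions(precision=4,suppress=True)
def rot(q): return R.from_quat([q[1],q[2],q[3],q[0]])
def pose():
    s=state(); return np.array(s['ee_pos']),rot(s['tcp_rot']),s
def go(t,zdir):
    "tool-frame shift (mm) to world t and rotvec so that x is down and z is along +-zdir (yaw, rad)"
    p,r,s=pose(); M=r.as_matrix()
    z=np.array([np.cos(zdir),np.sin(zdir),0]); z*=1 if z@M[:,2]>=0 else -1
    x=np.array([0,0,-1.]); D=np.c_[x,np.cross(z,x),z]
    print('t',round(s['time'],2),'p',p,'grip',round(s['grip_width'],4),'F',s['force'],'J',np.array(s['joint_positions']))
    print('tool axes',M.tolist())
    print('shift now-axes',M.T@(np.array(t)-p)*1000,'rotvec',R.from_matrix(M.T@D).as_rotvec(),'shift final-axes',D.T@(np.array(t)-p)*1000)
def cloud(c):
    p,r,_=pose(); d=capture(c); K=np.array(d['intrinsics'])
    v,u=np.mgrid[:480,:640].astype(np.float32)
    if not hasattr(cloud,'n'): pass
    q=cv2.undistortPoints(np.stack([u.ravel(),v.ravel()],1)[:,None],K,np.array([d['k1'],0,0,0,0.]))[:,0]
    z=d['range_z'].ravel(); P=np.c_[q[:,0]*z,-q[:,1]*z,-z]
    if c=='wrist':
        T=np.eye(4);T[:3,:3]=r.as_matrix();T[:3,3]=p; T=T@np.array(d['mount'])
    else: T=np.array(d['T'])
    W=P@T[:3,:3].T+T[:3,3]; W[z<=0]=np.nan
    return W.reshape(480,640,3),d
def blob(W,c,zlo,zhi,rad):
    m=(np.hypot(W[...,0]-c[0],W[...,1]-c[1])<rad)&(W[...,2]>zlo)&(W[...,2]<zhi)
    P=W[m]; (x,y),r=cv2.minEnclosingCircle((P[:,:2]*1000).astype(np.float32)) if len(P) else ((0,0),0)
    print('blob n',len(P),'circle',round(x/1000,4),round(y/1000,4),'r',round(r/1000,4),'zmax',P[:,2].max() if len(P) else 0); return P
E
python3 - <<'E'
from h import *
go([0.456,-0.383,0.2],np.pi/2)
W,d=cloud('top')
for n,c,zl,r in(('hex',(0.456,-0.383),.045,.04),('cup',(0.47,-0.13),.045,.04),('lock',(0.478,0.371),.025,.04)): print(n); blob(W,c,zl,.1,r)
E
```

```text
t 1.0 p [ 0.1563 -0.6309  0.2503] grip 0.0851 F [-0.8549 -0.4935  0.2059] J [ 1.2302  0.3828  0.0439  1.5979 -0.0179  1.1612 -0.0499]
tool axes [[3.273163735700857e-05, 0.9706490670170848, 0.24050028612769558], [-3.648248973164847e-05, 0.24050028725556002, -0.9706490666038997], [-0.9999999987988343, 2.2996884029846676e-05, 4.328366280720308e-05]]
shift now-axes [  50.3065  350.5252 -168.5761] rotvec [ 0.2429  0.     -0.    ] shift final-axes [  50.3058  299.696  -247.9278]
hex
blob n 186 circle 0.4588 -0.3846 r 0.0202 zmax 0.06285728193871898
cup
blob n 189 circle 0.4699 -0.1296 r 0.0249 zmax 0.0624118940609657
lock
blob n 184 circle 0.4747 0.3709 r 0.0143 zmax 0.08353820706911963
```

Call:
{"method": "jog_arm", "body": {"commands": [{"translation":[0,0,0],"delta_rot":[0.1215,0,0],"hand":85},{"translation":[0,0,0],"delta_rot":[0.1215,0,0],"hand":85},{"translation":[5,30,-25],"delta_rot":[0,0,0],"hand":85},{"translation":[5,30,-25],"delta_rot":[0,0,0],"hand":85},{"translation":[5,30,-25],"delta_rot":[0,0,0],"hand":85},{"translation":[5,30,-25],"delta_rot":[0,0,0],"hand":85},{"translation":[5,30,-25],"delta_rot":[0,0,0],"hand":85},{"translation":[5,30,-25],"delta_rot":[0,0,0],"hand":85},{"translation":[5,30,-25],"delta_rot":[0,0,0],"hand":85},{"translation":[5,30,-25],"delta_rot":[0,0,0],"hand":85},{"translation":[5,30,-25],"delta_rot":[0,0,0],"hand":85},{"translation":[5,30,-25],"delta_rot":[0,0,0],"hand":85}]}}

```text
time: 2.05
ee_pos: [0.4576, -0.3797, 0.2004]
tcp_rot: [0.5, 0.5, 0.5, -0.5]
force: [-0.1, -1.2, -0.2]
grip_width: 0.0846
```

Run:
```python
from h import *
W,d=cloud('wrist'); cv2.imwrite('pics/w1.png',d['color'][:,:,::-1])
blob(W,(0.458,-0.3845),.045,.1,.035)
go([0.4585,-0.384,0.036],np.pi/2)
```

```text
blob n 996 circle 0.4588 -0.383 r 0.0196 zmax 0.06082625302807104
t 2.1 p [ 0.4662 -0.3701  0.1995] grip 0.085 F [ 6.5717  4.9384 -1.1723] J [ 0.7028  0.3349 -0.1161  1.7769  0.0344  1.0306 -0.9821]
tool axes [[0.006052619937607834, 0.999894613748268, 0.013195726167683552], [0.006297502546234401, 0.013157592434441562, -0.999893603951445], [-0.9999618528991847, 0.0061350760819034456, -0.0062172009697461506]]
shift now-axes [163.3094  -8.9041  14.8434] rotvec [ 0.0132 -0.0063 -0.0061] shift final-axes [163.4501  -7.7188  13.9305]
```

View pics/w1.png

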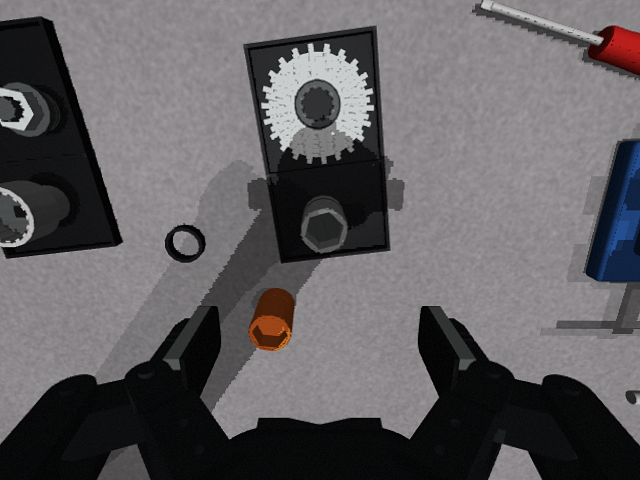

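Wrist view: socket at (324,228) in the cassette tray, decoy clear at (271,330). The arm was still settling, so I'll descend relative to the commanded pose.

Call:
{"method": "jog_arm", "body": {"commands": [{"translation":[0,2,3],"delta_rot":[0,0,0],"hand":85},{"translation":[34,0,0],"delta_rot":[0,0,0],"hand":85},{"translation":[34,0,0],"delta_rot":[0,0,0],"hand":85},{"translation":[20,0,0],"delta_rot":[0,0,0],"hand":85},{"translation":[0,0,0],"delta_rot":[0,0,0],"hand":85},{"translation":[0,0,0],"delta_rot":[0,0,0],"hand":85},{"translation":[0,0,0],"delta_rot":[0,0,0],"hand":85}]}}

```text
time: 2.68
ee_pos: [0.4589, -0.3855, 0.1138]
tcp_rot: [0.501, 0.5, 0.499, -0.5]
force: [0.5, 0.2, 0.7]
grip_width: 0.0851
```

Run:
```python
from h import *
W,d=cloud('wrist')
blob(W,(0.458,-0.384),.045,.1,.03)
go([0.4588,-0.384,0.036],np.pi/2)
```

```text
blob n 2214 circle 0.4591 -0.3832 r 0.0197 zmax 0.06079482797068528
t 2.73 p [ 0.4595 -0.3857  0.1145] grip 0.0846 F [0.0148 0.5722 0.7891] J [ 0.7094  0.4432 -0.0977  1.8254  0.0551  0.8715 -0.9861]
tool axes [[0.003240830760707747, 0.9999941026190851, -0.001136548736959453], [-0.0027329119677598768, -0.0011276935152130796, -0.9999956297402067], [-0.9999910140637052, 0.003243922685080558, 0.002729241186904263]]
shift now-axes [78.5238 -0.928  -1.8986] rotvec [-0.0011  0.0027 -0.0032] shift final-axes [78.5313 -0.6714 -1.6851]
```

Call:
{"method": "jog_arm", "body": {"commands": [{"translation":[26,0,-2],"delta_rot":[0,0,0],"hand":85},{"translation":[26,0,0],"delta_rot":[0,0,0],"hand":85},{"translation":[18,0,0],"delta_rot":[0,0,0],"hand":85},{"translation":[8,0,0],"delta_rot":[0,0,0],"hand":85},{"translation":[0,0,0],"delta_rot":[0,0,0],"hand":85},{"translation":[0,0,0],"delta_rot":[0,0,0],"hand":30},{"translation":[0,0,0],"delta_rot":[0,0,0],"hand":30},{"translation":[0,0,0],"delta_rot":[0,0,0],"hand":30},{"translation":[0,0,0],"delta_rot":[0,0,0],"hand":30},{"translation":[0,0,0],"delta_rot":[0,0,0],"hand":30},{"translation":[0,0,0],"delta_rot":[0,0,0],"hand":30}]}}

```text
time: 3.65
ee_pos: [0.4596, -0.383, 0.0361]
tcp_rot: [0.501, 0.5, 0.499, -0.5]
force: [0.5, 0.1, 6.2]
grip_width: 0.0368
```

Call:
{"method": "jog_arm", "body": {"commands": [{"translation":[-12,0,0],"delta_rot":[0,0,0],"hand":30},{"translation":[-26,0,0],"delta_rot":[0,0,0],"hand":30},{"translation":[-32,0,0],"delta_rot":[0,0,0],"hand":30},{"translation":[-10,1,-16],"delta_rot":[0,0,0],"hand":30},{"translation":[0,2,-28],"delta_rot":[0,0,0],"hand":30},{"translation":[0,2,-36],"delta_rot":[0,0,0],"hand":30},{"translation":[0,2,-36],"delta_rot":[0,0,0],"hand":30},{"translation":[0,2,-36],"delta_rot":[0,0,0],"hand":30},{"translation":[0,2,-36],"delta_rot":[0,0,0],"hand":30},{"translation":[0,2,-36],"delta_rot":[0,0,0],"hand":30},{"translation":[0,2,-36],"delta_rot":[0,0,0],"hand":30},{"translation":[0,2,-36],"delta_rot":[0,0,0],"hand":30}]}}

```text
time: 4.65
ee_pos: [0.4743, -0.0843, 0.1144]
tcp_rot: [-0.5, -0.5, -0.5, 0.5]
force: [0.4, 0.4, -2.0]
grip_width: 0.0367
```

Call:
{"method": "jog_arm", "body": {"commands": [{"translation":[0,1,-36],"delta_rot":[0,0,0],"hand":30},{"translation":[0,1,-36],"delta_rot":[0,0,0],"hand":30},{"translation":[0,1,-36],"delta_rot":[0,0,0],"hand":30},{"translation":[0,1,-36],"delta_rot":[0,0,0],"hand":30},{"translation":[0,1,-30],"delta_rot":[0,0,0],"hand":30},{"translation":[0,0,-20],"delta_rot":[0,0,0],"hand":30},{"translation":[0,0,0],"delta_rot":[0,0,0],"hand":30},{"translation":[0,0,0],"delta_rot":[0,0,0],"hand":30},{"translation":[0,0,0],"delta_rot":[0,0,0],"hand":30}]}}

```text
time: 5.4
ee_pos: [0.4798, 0.1069, 0.1141]
tcp_rot: [-0.5, -0.5, -0.5, 0.501]
force: [-0.1, -0.7, -1.7]
grip_width: 0.0369
```

Run:
```python
from h import *
go([0.484,0.108,0.0385],np.pi/2)
d=capture('side'); cv2.imwrite('pics/s1.png',cv2.resize(d['color'][180:420,150:470,::-1],(640,480)))
```

```text
t 5.4 p [0.4798 0.1069 0.1141] grip 0.0369 F [-0.07   -0.7482 -1.6557] J [ 0.0103  0.2894 -0.349   2.0676  0.1368  0.8074 -1.9917]
tool axes [[-0.0011993858704864024, 0.9999991087796258, -0.0005864413763478904], [-0.0013836183691529058, -0.000588100730041341, -0.9999988698682314], [-0.9999983235354659, -0.0011985731039616532, 0.00138432249574999]]
shift now-axes [75.5633  4.3118 -1.2234] rotvec [-0.0006  0.0014  0.0012] shift final-axes [75.57    4.2219 -1.1163]
```

View pics/s1.png

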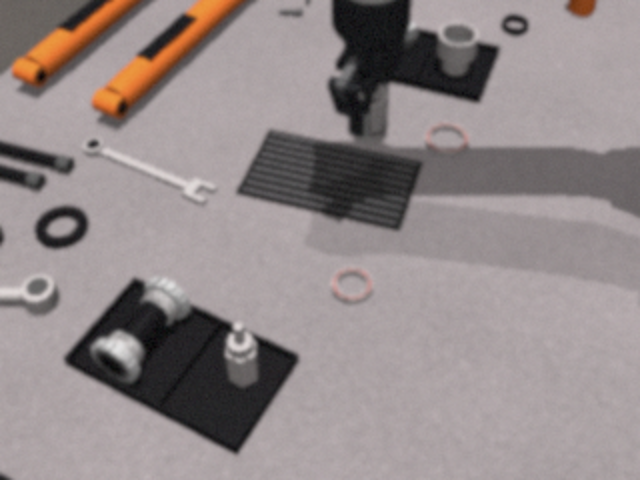

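The socket hangs upright in the jaws at (370,115) in the crop, above the mat. Next I lower it and release.

Call:
{"method": "jog_arm", "body": {"commands": [{"translation":[20,4,0],"delta_rot":[0,0,0],"hand":30},{"translation":[25,0,0],"delta_rot":[0,0,0],"hand":30},{"translation":[18,0,0],"delta_rot":[0,0,0],"hand":30},{"translation":[8,0,0],"delta_rot":[0,0,0],"hand":30},{"translation":[3,0,0],"delta_rot":[0,0,0],"hand":30},{"translation":[2,0,0],"delta_rot":[0,0,0],"hand":30},{"translation":[0,0,0],"delta_rot":[0,0,0],"hand":30},{"translation":[0,0,0],"delta_rot":[0,0,0],"hand":30}]}}

```text
time: 6.12
ee_pos: [0.4855, 0.108, 0.0393]
tcp_rot: [0.5, 0.501, 0.499, -0.5]
force: [0.4, 0.3, -1.9]
grip_width: 0.0369
```

Call:
{"method": "jog_arm", "body": {"commands": [{"translation":[0,0,0],"delta_rot":[0,0,0],"hand":60},{"translation":[0,0,0],"delta_rot":[0,0,0],"hand":85},{"translation":[0,0,0],"delta_rot":[0,0,0],"hand":85},{"translation":[0,0,0],"delta_rot":[0,0,0],"hand":85},{"translation":[0,0,0],"delta_rot":[0,0,0],"hand":85}]}}

```text
time: 6.53
ee_pos: [0.4848, 0.1081, 0.0387]
tcp_rot: [0.5, 0.5, 0.5, -0.5]
force: [-1.1, 0.6, 0.2]
grip_width: 0.085
```

Call:
{"method": "jog_arm", "body": {"commands": [{"translation":[-15,0,0],"delta_rot":[0,0,0],"hand":85},{"translation":[-30,0,0],"delta_rot":[0,0,0],"hand":85},{"translation":[-35,0,0],"delta_rot":[0,0,0],"hand":85},{"translation":[-30,-1,-20],"delta_rot":[0,0,0],"hand":85},{"translation":[-20,-2,-33],"delta_rot":[0,0,0],"hand":85},{"translation":[0,-2,-38],"delta_rot":[0,0,0],"hand":85},{"translation":[0,-2,-38],"delta_rot":[0,0,0],"hand":85},{"translation":[0,-2,-38],"delta_rot":[0,0,0],"hand":85},{"translation":[0,-2,-38],"delta_rot":[0,0,0],"hand":85},{"translation":[0,0,-34],"delta_rot":[0,0,0],"hand":85},{"translation":[0,0,-24],"delta_rot":[0,0,0],"hand":85},{"translation":[0,0,0],"delta_rot":[0,0,0],"hand":85}]}}

```text
time: 7.53
ee_pos: [0.4706, 0.3791, 0.1691]
tcp_rot: [0.5, 0.499, 0.504, -0.496]
force: [-0.7, -0.2, 0.2]
grip_width: 0.0852
```

Call:
{"method": "jog_arm", "body": {"commands": [{"translation":[0,0,0],"delta_rot":[0,0,0],"hand":85},{"translation":[0,0,0],"delta_rot":[0,0,0],"hand":85}]}}

```text
time: 7.7
ee_pos: [0.4735, 0.3699, 0.1678]
tcp_rot: [-0.5, -0.5, -0.5, 0.501]
force: [0.4, -0.3, -0.6]
grip_width: 0.0851
```

Run:
```python
from h import *
W,d=cloud('wrist')
P=blob(W,(0.475,0.371),.03,.1,.035)
P=blob(W,(0.475,0.371),.062,.1,.03); print('pin',P.mean(0))
P=blob(W,(0.475,0.371),.036,.047,.025); 
go([0.4747,0.371,0.11],np.pi/2)
m=np.hypot(W[...,0]-.475,W[...,1]-.371)<.035; v,u=np.nonzero(m); print(u.min(),u.max(),v.min(),v.max())
c=d['color'][max(v.min()-20,0):v.max()+20,u.min()-20:u.max()+20,::-1]; cv2.imwrite('pics/w2.png',cv2.resize(c,None,fx=4,fy=4,interpolation=cv2.INTER_CUBIC)); print(c.shape)
d=capture('top')
for c in boxes_of('top','hex_socket'): print(c)
```

```text
blob n 1179 circle 0.4758 0.3739 r 0.0146 zmax 0.07971244641943268
blob n 218 circle 0.4759 0.374 r 0.0045 zmax 0.07971244641943268
pin [0.4772 0.3738 0.0744]
blob n 279 circle 0.4758 0.3739 r 0.0145 zmax 0.046650817527062544
t 7.75 p [0.4739 0.369  0.1678] grip 0.0852 F [-0.2934 -0.3995 -0.3799] J [-0.3599  0.4181 -0.4551  1.7723  0.2149  1.0019 -2.4708]
tool axes [[-0.0003439244737681313, 0.9999974736215764, -0.0022213658908778466], [-0.0020395241341029657, -0.002222062842761663, -0.9999954513786697], [-0.9999978610263438, -0.00033939238004082606, 0.0020402832032870855]]
shift now-axes [57.785   0.7758 -2.1404] rotvec [-0.0022  0.002   0.0003] shift final-axes [57.7895  0.7607 -2.0208]
160 474 183 479
(317, 354, 3)
{'position': [0.4807, 0.1105, 0.0454], 'conf': 0.57}
{'position': [0.3601, -0.3331, 0.0369], 'conf': 0.55}
```

View pics/w2.png

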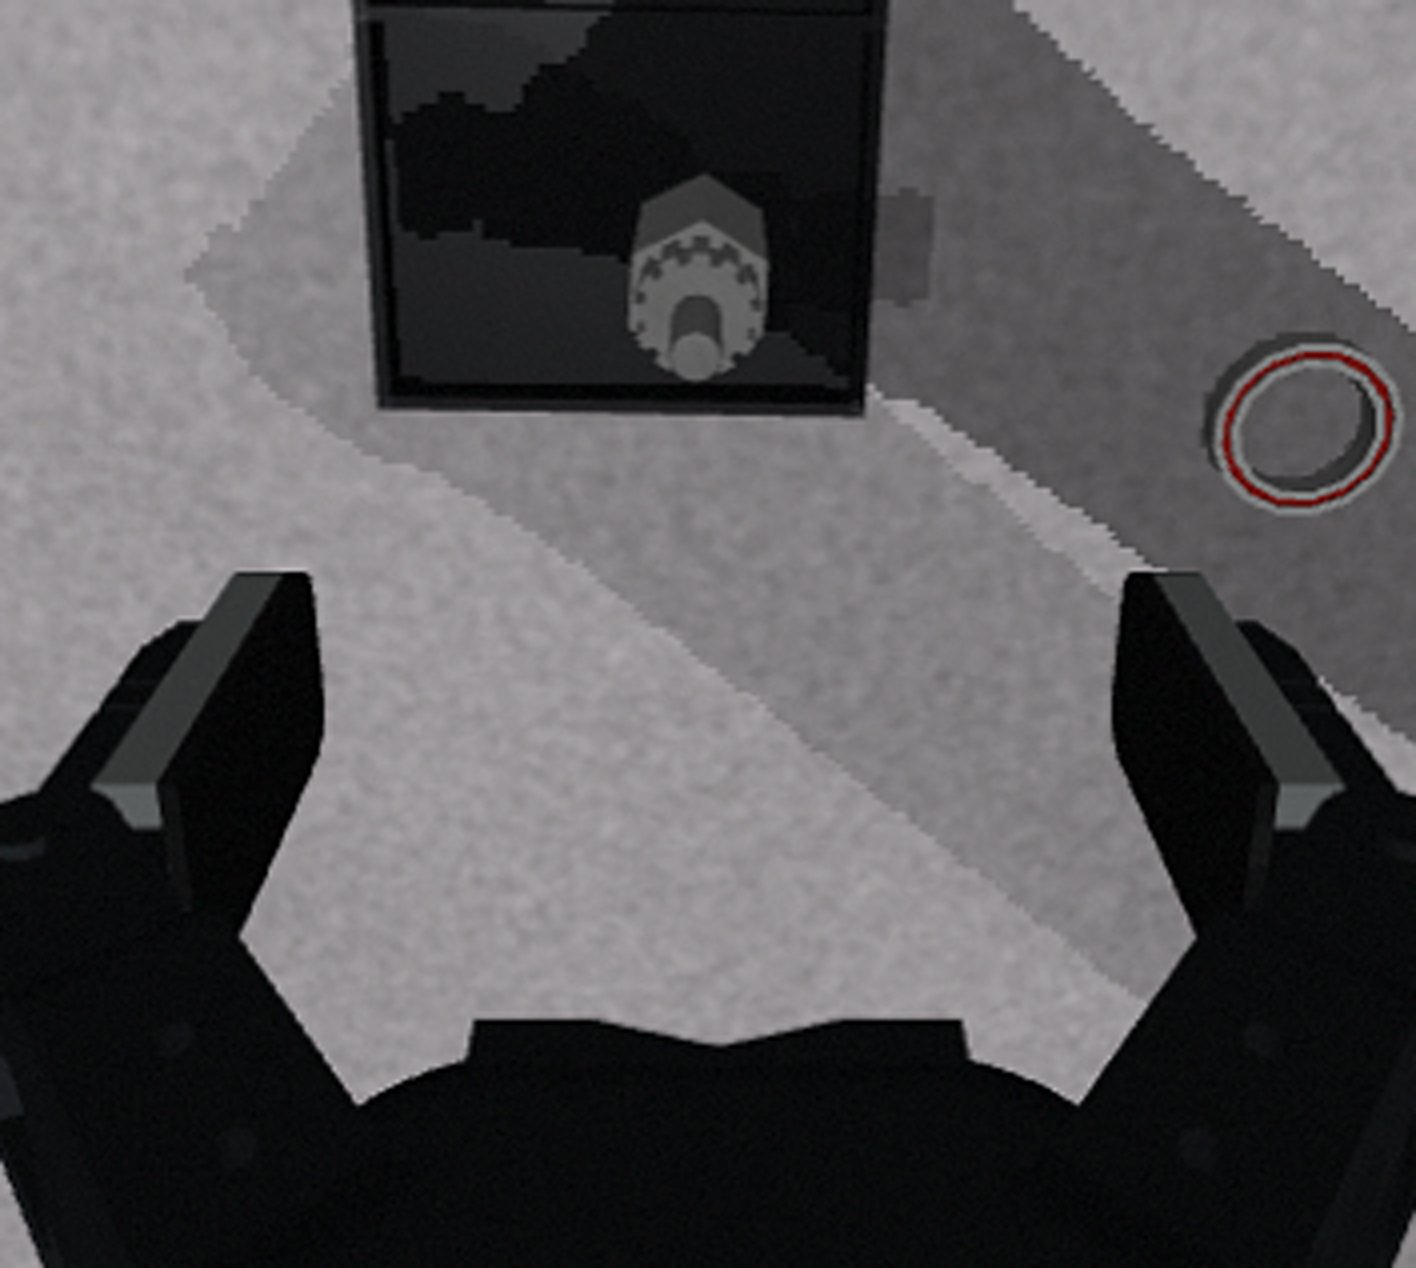

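The lockring tool stands at (700,310) in the crop. Its hexagon has a corner pointing away at (700,222) and flats facing left and right, so jaws along y are aligned with the flats.

Call:
{"method": "jog_arm", "body": {"commands": [{"translation":[10,2,-4],"delta_rot":[0,0,0],"hand":85},{"translation":[25,0,0],"delta_rot":[0,0,0],"hand":85},{"translation":[30,0,0],"delta_rot":[0,0,0],"hand":85},{"translation":[30,0,0],"delta_rot":[0,0,0],"hand":85},{"translation":[25,0,0],"delta_rot":[0,0,0],"hand":85},{"translation":[11,0,0],"delta_rot":[0,0,0],"hand":85},{"translation":[0,0,0],"delta_rot":[0,0,0],"hand":85},{"translation":[0,0,0],"delta_rot":[0,0,0],"hand":85},{"translation":[0,0,0],"delta_rot":[0,0,0],"hand":85}]}}

```text
time: 8.6
ee_pos: [0.4767, 0.3761, 0.0389]
tcp_rot: [0.5, 0.501, 0.5, -0.499]
force: [0.6, 0.0, 0.2]
grip_width: 0.0851
```

Call:
{"method": "jog_arm", "body": {"commands": [{"translation":[3,0,2],"delta_rot":[0,0,0],"hand":85},{"translation":[0,0,0],"delta_rot":[0,0,0],"hand":50},{"translation":[0,0,0],"delta_rot":[0,0,0],"hand":35},{"translation":[0,0,0],"delta_rot":[0,0,0],"hand":15},{"translation":[0,0,0],"delta_rot":[0,0,0],"hand":15},{"translation":[0,0,0],"delta_rot":[0,0,0],"hand":15},{"translation":[0,0,0],"delta_rot":[0,0,0],"hand":15},{"translation":[0,0,0],"delta_rot":[0,0,0],"hand":15},{"translation":[0,0,0],"delta_rot":[0,0,0],"hand":15}]}}

```text
time: 9.35
ee_pos: [0.4759, 0.3735, 0.0349]
tcp_rot: [0.5, 0.5, 0.5, -0.5]
force: [0.3, -1.3, 3.2]
grip_width: 0.0243
```

Call:
{"method": "jog_arm", "body": {"commands": [{"translation":[-10,0,0],"delta_rot":[0,0,0],"hand":15},{"translation":[-25,0,0],"delta_rot":[0,0,0],"hand":15},{"translation":[-32,0,0],"delta_rot":[0,0,0],"hand":15},{"translation":[-25,0,10],"delta_rot":[0,0,0],"hand":15},{"translation":[-8,0,25],"delta_rot":[0,0,0],"hand":15},{"translation":[0,-1,36],"delta_rot":[0,0,0],"hand":15},{"translation":[0,-1,36],"delta_rot":[0,0,0],"hand":15},{"translation":[0,-1,36],"delta_rot":[0,0,0],"hand":15},{"translation":[0,-1,36],"delta_rot":[0,0,0],"hand":15},{"translation":[0,-1,36],"delta_rot":[0,0,0],"hand":15},{"translation":[0,-1,36],"delta_rot":[0,0,0],"hand":15},{"translation":[0,-1,36],"delta_rot":[0,0,0],"hand":15}]}}

```text
time: 10.35
ee_pos: [0.4672, 0.0841, 0.1342]
tcp_rot: [-0.5, -0.5, -0.5, 0.5]
force: [0.4, -1.1, -2.1]
grip_width: 0.0242
```

Call:
{"method": "jog_arm", "body": {"commands": [{"translation":[0,-1,36],"delta_rot":[0,0,0],"hand":15},{"translation":[0,-1,36],"delta_rot":[0,0,0],"hand":15},{"translation":[0,-1,36],"delta_rot":[0,0,0],"hand":15},{"translation":[0,-1,36],"delta_rot":[0,0,0],"hand":15},{"translation":[0,-1,36],"delta_rot":[0,0,0],"hand":15},{"translation":[0,-1,36],"delta_rot":[0,0,0],"hand":15},{"translation":[0,-1,36],"delta_rot":[0,0,0],"hand":15},{"translation":[0,-1,36],"delta_rot":[0,0,0],"hand":15},{"translation":[0,-1,36],"delta_rot":[0,0,0],"hand":15},{"translation":[0,0,36],"delta_rot":[0,0,0],"hand":15},{"translation":[0,0,36],"delta_rot":[0,0,0],"hand":15},{"translation":[0,0,36],"delta_rot":[0,0,0],"hand":15}]}}

```text
time: 11.35
ee_pos: [0.4584, -0.3471, 0.134]
tcp_rot: [0.499, 0.5, 0.501, -0.5]
force: [0.6, 1.5, -1.3]
grip_width: 0.0246
```

Call:
{"method": "jog_arm", "body": {"commands": [{"translation":[0,0,28],"delta_rot":[0,0,0],"hand":15},{"translation":[0,0,15],"delta_rot":[0,0,0],"hand":15},{"translation":[0,0,0],"delta_rot":[0,0,0],"hand":15},{"translation":[0,0,0],"delta_rot":[0,0,0],"hand":15},{"translation":[0,0,0],"delta_rot":[0,0,0],"hand":15},{"translation":[0,0,0],"delta_rot":[0,0,0],"hand":15}]}}

```text
time: 11.85
ee_pos: [0.4601, -0.3857, 0.1339]
tcp_rot: [0.5, 0.5, 0.502, -0.499]
force: [1.2, -0.1, -1.2]
grip_width: 0.0248
```

Run:
```python
from h import *
go([0.460,-0.391,0.0355],np.pi/2)
d=capture('wrist'); cv2.imwrite('pics/w3.png',d['color'][:,:,::-1])
```

```text
t 11.85 p [ 0.4601 -0.3857  0.1339] grip 0.0248 F [ 1.2241 -0.1346 -1.1949] J [ 0.7067  0.4214 -0.0939  1.8093  0.0462  0.9149 -0.9743]
tool axes [[-0.00047752299654391095, 0.9999926429219963, 0.003806057496760218], [0.002459657557305983, 0.003807220952194351, -0.9999897275238991], [-0.9999968610233176, -0.0004681564931148796, -0.002461457496971242]]
shift now-axes [98.3881 -0.1013  5.5559] rotvec [ 0.0038 -0.0025  0.0005] shift final-axes [98.4014 -0.1272  5.3142]
```

View pics/w3.png

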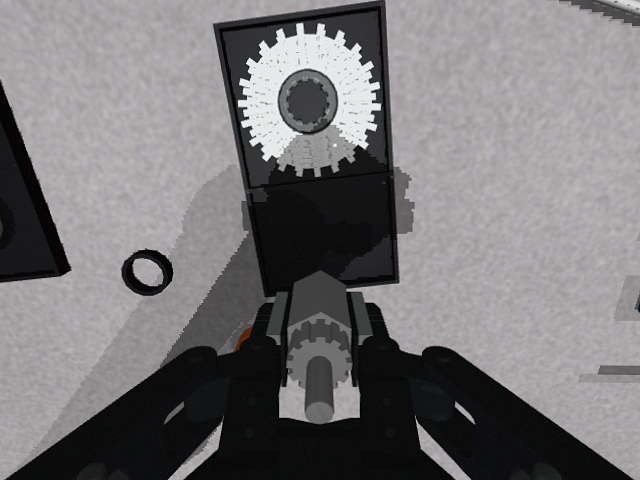

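The tool is held upright and square at (320,370), in front of the empty cassette-tray compartment at (325,235).

Call:
{"method": "jog_arm", "body": {"commands": [{"translation":[12,0,4],"delta_rot":[0,0,0],"hand":15},{"translation":[28,0,0],"delta_rot":[0,0,0],"hand":15},{"translation":[28,0,0],"delta_rot":[0,0,0],"hand":15},{"translation":[16,0,0],"delta_rot":[0,0,0],"hand":15},{"translation":[8,0,0],"delta_rot":[0,0,0],"hand":15},{"translation":[4,0,0],"delta_rot":[0,0,0],"hand":15},{"translation":[2,0,0],"delta_rot":[0,0,0],"hand":15},{"translation":[0,0,0],"delta_rot":[0,0,0],"hand":15},{"translation":[0,0,0],"delta_rot":[0,0,0],"hand":15},{"translation":[0,0,0],"delta_rot":[0,0,0],"hand":15}]}}

```text
time: 12.73
ee_pos: [0.4604, -0.3937, 0.0377]
tcp_rot: [0.501, 0.5, 0.499, -0.5]
force: [0.4, -0.0, -1.0]
grip_width: 0.0241
```

Call:
{"method": "jog_arm", "body": {"commands": [{"translation":[1,0,0],"delta_rot":[0,0,0],"hand":15},{"translation":[1,0,0],"delta_rot":[0,0,0],"hand":15},{"translation":[0,0,0],"delta_rot":[0,0,0],"hand":15},{"translation":[0,0,0],"delta_rot":[0,0,0],"hand":15}]}}

```text
time: 13.07
ee_pos: [0.4598, -0.3934, 0.0349]
tcp_rot: [0.5, 0.5, 0.499, -0.5]
force: [-0.2, 0.5, -0.1]
grip_width: 0.0247
```

Call:
{"method": "jog_arm", "body": {"commands": [{"translation":[0,0,0],"delta_rot":[0,0,0],"hand":35},{"translation":[0,0,0],"delta_rot":[0,0,0],"hand":60},{"translation":[0,0,0],"delta_rot":[0,0,0],"hand":85},{"translation":[0,0,0],"delta_rot":[0,0,0],"hand":85},{"translation":[0,0,0],"delta_rot":[0,0,0],"hand":85},{"translation":[0,0,0],"delta_rot":[0,0,0],"hand":85}]}}

```text
time: 13.57
ee_pos: [0.4593, -0.393, 0.0343]
tcp_rot: [0.5, 0.5, 0.5, -0.5]
force: [0.0, -0.1, 0.3]
grip_width: 0.0854
```

Call:
{"method": "jog_arm", "body": {"commands": [{"translation":[-12,0,0],"delta_rot":[0,0,0],"hand":85},{"translation":[-28,0,0],"delta_rot":[0,0,0],"hand":85},{"translation":[-36,0,0],"delta_rot":[0,0,0],"hand":85},{"translation":[-34,1,-20],"delta_rot":[0,0,0],"hand":85},{"translation":[-18,2,-34],"delta_rot":[0,0,0],"hand":85},{"translation":[0,2,-38],"delta_rot":[0,0,0],"hand":85},{"translation":[0,2,-38],"delta_rot":[0,0,0],"hand":85},{"translation":[0,2,-38],"delta_rot":[0,0,0],"hand":85},{"translation":[0,2,-38],"delta_rot":[0,0,0],"hand":85},{"translation":[0,0,-34],"delta_rot":[0,0,0],"hand":85},{"translation":[0,0,-23],"delta_rot":[0,0,0],"hand":85},{"translation":[0,0,0],"delta_rot":[0,0,0],"hand":85}]}}

```text
time: 14.57
ee_pos: [0.4708, -0.123, 0.1633]
tcp_rot: [0.502, 0.498, 0.503, -0.497]
force: [0.2, 0.8, 0.1]
grip_width: 0.085
```

Call:
{"method": "jog_arm", "body": {"commands": [{"translation":[0,0,0],"delta_rot":[0,0,0],"hand":85},{"translation":[0,0,0],"delta_rot":[0,0,0],"hand":85},{"translation":[0,0,0],"delta_rot":[0,0,0],"hand":85}]}}

```text
time: 14.82
ee_pos: [0.4704, -0.1318, 0.1627]
tcp_rot: [-0.5, -0.501, -0.499, 0.501]
force: [-0.3, -0.2, 0.4]
grip_width: 0.0854
```

Run:
```python
from h import *
W,d=cloud('wrist'); cv2.imwrite('pics/w4.png',d['color'][:,:,::-1])
blob(W,(0.470,-0.13),.045,.075,.035)
go([0.4699,-0.1296,0.044],np.pi/2)
W,d=cloud('top'); print('lock'); blob(W,(.46,-.391),.03,.1,.04);print('hex'); blob(W,(.484,.108),.045,.1,.04)
```

```text
blob n 1939 circle 0.4701 -0.1293 r 0.025 zmax 0.05979289991967798
t 14.87 p [ 0.4703 -0.1319  0.1625] grip 0.0852 F [0.3552 0.1338 0.166 ] J [ 0.4042  0.1971 -0.2346  2.0491  0.0589  0.9011 -1.4367]
tool axes [[0.00028105507034734134, 0.9999944282515236, -0.0033263304039681807], [-0.0006916251361632209, -0.0033261353560937457, -0.9999942292224813], [-0.9999997213313208, 0.0002833540221595654, 0.0006906864553954672]]
shift now-axes [118.5387  -0.4162  -2.3673] rotvec [-0.0033  0.0007 -0.0003] shift final-axes [118.5404  -0.375   -2.2867]
lock
blob n 179 circle 0.4597 -0.3926 r 0.0145 zmax 0.08134317930665635
hex
blob n 138 circle 0.4848 0.1057 r 0.019 zmax 0.06490525473128672
```

View pics/w4.png

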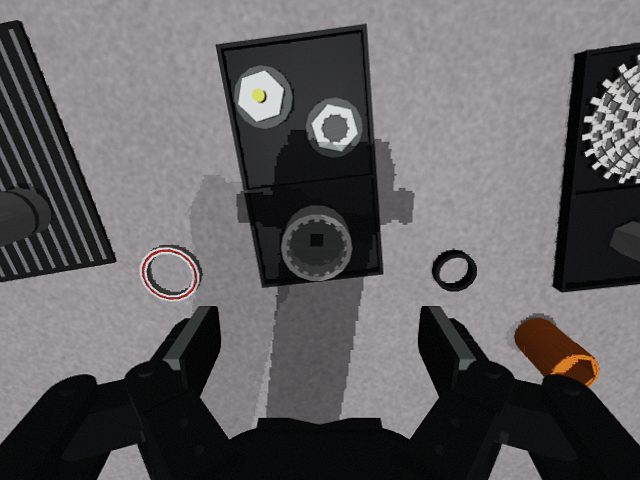

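The cup is at (316,243) in the caps tray, with the jaws straddling it. The lockring tool stands at (0.460,-0.393) and the socket at (0.485,0.106) on the mat.

Call:
{"method": "jog_arm", "body": {"commands": [{"translation":[12,0,-2],"delta_rot":[0,0,0],"hand":85},{"translation":[28,0,0],"delta_rot":[0,0,0],"hand":85},{"translation":[32,0,0],"delta_rot":[0,0,0],"hand":85},{"translation":[28,0,0],"delta_rot":[0,0,0],"hand":85},{"translation":[14,0,0],"delta_rot":[0,0,0],"hand":85},{"translation":[6,0,0],"delta_rot":[0,0,0],"hand":85},{"translation":[0,0,0],"delta_rot":[0,0,0],"hand":85},{"translation":[0,0,0],"delta_rot":[0,0,0],"hand":85},{"translation":[0,0,0],"delta_rot":[0,0,0],"hand":85}]}}

```text
time: 15.67
ee_pos: [0.4718, -0.1287, 0.0435]
tcp_rot: [0.501, 0.501, 0.499, -0.5]
force: [-0.2, -0.3, 0.2]
grip_width: 0.0849
```

Call:
{"method": "jog_arm", "body": {"commands": [{"translation":[0,0,0],"delta_rot":[0,0,0],"hand":65},{"translation":[0,0,0],"delta_rot":[0,0,0],"hand":50},{"translation":[0,0,0],"delta_rot":[0,0,0],"hand":40},{"translation":[0,0,0],"delta_rot":[0,0,0],"hand":40},{"translation":[0,0,0],"delta_rot":[0,0,0],"hand":40},{"translation":[0,0,0],"delta_rot":[0,0,0],"hand":40},{"translation":[0,0,0],"delta_rot":[0,0,0],"hand":40}]}}

```text
time: 16.25
ee_pos: [0.4715, -0.1284, 0.0435]
tcp_rot: [0.501, 0.5, 0.499, -0.5]
force: [-1.2, -0.6, 5.7]
grip_width: 0.0488
```

Call:
{"method": "jog_arm", "body": {"commands": [{"translation":[-10,0,0],"delta_rot":[0,0,0],"hand":40},{"translation":[-25,0,0],"delta_rot":[0,0,0],"hand":40},{"translation":[-32,0,0],"delta_rot":[0,0,0],"hand":40},{"translation":[-22,0,-10],"delta_rot":[0,0,0],"hand":40},{"translation":[-6,1,-25],"delta_rot":[0,0,0],"hand":40},{"translation":[0,1,-36],"delta_rot":[0,0,0],"hand":40},{"translation":[0,1,-36],"delta_rot":[0,0,0],"hand":40},{"translation":[0,1,-36],"delta_rot":[0,0,0],"hand":40},{"translation":[0,1,-36],"delta_rot":[0,0,0],"hand":40},{"translation":[0,1,-36],"delta_rot":[0,0,0],"hand":40},{"translation":[0,1,-36],"delta_rot":[0,0,0],"hand":40},{"translation":[0,1,-36],"delta_rot":[0,0,0],"hand":40}]}}

```text
time: 17.25
ee_pos: [0.4773, 0.1603, 0.1373]
tcp_rot: [-0.5, -0.5, -0.5, 0.5]
force: [0.3, 0.5, -2.4]
grip_width: 0.0489
```

Call:
{"method": "jog_arm", "body": {"commands": [{"translation":[0,1,-36],"delta_rot":[0,0,0],"hand":40},{"translation":[0,1,-36],"delta_rot":[0,0,0],"hand":40},{"translation":[0,1,-36],"delta_rot":[0,0,0],"hand":40},{"translation":[0,1,-36],"delta_rot":[0,0,0],"hand":40},{"translation":[0,0,-36],"delta_rot":[0,0,0],"hand":40},{"translation":[0,0,-30],"delta_rot":[0,0,0],"hand":40},{"translation":[0,0,-20],"delta_rot":[0,0,0],"hand":40},{"translation":[0,0,0],"delta_rot":[0,0,0],"hand":40},{"translation":[0,0,0],"delta_rot":[0,0,0],"hand":40},{"translation":[0,0,0],"delta_rot":[0,0,0],"hand":40},{"translation":[0,0,0],"delta_rot":[0,0,0],"hand":40}]}}

```text
time: 18.17
ee_pos: [0.4829, 0.3865, 0.1367]
tcp_rot: [-0.5, -0.5, -0.499, 0.501]
force: [-0.7, -0.3, -2.2]
grip_width: 0.0487
```

Run:
```python
from h import *
go([0.483,0.388,0.0435],np.pi/2)
d=capture('wrist'); cv2.imwrite('pics/w5.png',d['color'][:,:,::-1])
```

```text
t 18.17 p [0.4829 0.3865 0.1367] grip 0.0487 F [-0.7425 -0.2533 -2.234 ] J [-0.3809  0.489  -0.4549  1.7471  0.2553  0.9663 -2.5096]
tool axes [[-0.0005870589659836833, 0.9999965947592413, -0.0025427999710391225], [-0.0025912151851140153, -0.002544313063961884, -0.9999934060157083], [-0.9999964704765888, -0.000580466153028425, 0.002592700023198863]]
shift now-axes [93.1967  0.1659 -1.7779] rotvec [-0.0025  0.0026  0.0006] shift final-axes [93.2011  0.1157 -1.536 ]
```

View pics/w5.png

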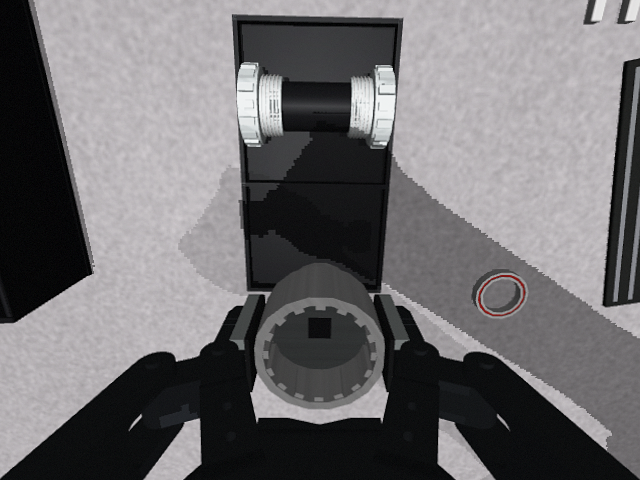

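The cup is held upright at (320,350), in line with the empty bracket compartment at (315,235).

Call:
{"method": "jog_arm", "body": {"commands": [{"translation":[12,0,-2],"delta_rot":[0,0,0],"hand":40},{"translation":[28,0,0],"delta_rot":[0,0,0],"hand":40},{"translation":[26,0,0],"delta_rot":[0,0,0],"hand":40},{"translation":[14,0,0],"delta_rot":[0,0,0],"hand":40},{"translation":[8,0,0],"delta_rot":[0,0,0],"hand":40},{"translation":[4,0,0],"delta_rot":[0,0,0],"hand":40},{"translation":[1,0,0],"delta_rot":[0,0,0],"hand":40},{"translation":[0,0,0],"delta_rot":[0,0,0],"hand":40},{"translation":[0,0,0],"delta_rot":[0,0,0],"hand":40},{"translation":[0,0,0],"delta_rot":[0,0,0],"hand":40}]}}

```text
time: 19.05
ee_pos: [0.4833, 0.3919, 0.0455]
tcp_rot: [0.5, 0.501, 0.5, -0.499]
force: [-0.2, 0.7, -2.0]
grip_width: 0.0489
```

Call:
{"method": "jog_arm", "body": {"commands": [{"translation":[1,0,0],"delta_rot":[0,0,0],"hand":40},{"translation":[1,0,0],"delta_rot":[0,0,0],"hand":40},{"translation":[0,0,0],"delta_rot":[0,0,0],"hand":40},{"translation":[0,0,0],"delta_rot":[0,0,0],"hand":40}]}}

```text
time: 19.38
ee_pos: [0.4831, 0.3916, 0.0436]
tcp_rot: [0.5, 0.501, 0.5, -0.499]
force: [-0.8, -1.6, 4.8]
grip_width: 0.0485
```

Call:
{"method": "jog_arm", "body": {"commands": [{"translation":[0,0,0],"delta_rot":[0,0,0],"hand":60},{"translation":[0,0,0],"delta_rot":[0,0,0],"hand":85},{"translation":[0,0,0],"delta_rot":[0,0,0],"hand":85},{"translation":[0,0,0],"delta_rot":[0,0,0],"hand":85},{"translation":[0,0,0],"delta_rot":[0,0,0],"hand":85}]}}

```text
time: 19.8
ee_pos: [0.4823, 0.3909, 0.042]
tcp_rot: [-0.5, -0.5, -0.5, 0.5]
force: [0.6, -0.9, -0.4]
grip_width: 0.085
```

Call:
{"method": "jog_arm", "body": {"commands": [{"translation":[-12,0,0],"delta_rot":[0,0,0],"hand":85},{"translation":[-28,0,0],"delta_rot":[0,0,0],"hand":85},{"translation":[-36,0,0],"delta_rot":[0,0,0],"hand":85},{"translation":[-32,0,20],"delta_rot":[0,0,0],"hand":85},{"translation":[-17,0,35],"delta_rot":[0,0,0],"hand":85},{"translation":[0,1,40],"delta_rot":[0,0,0],"hand":85},{"translation":[0,1,40],"delta_rot":[0,0,0],"hand":85},{"translation":[0,0,40],"delta_rot":[0,0,0],"hand":85},{"translation":[0,0,40],"delta_rot":[0,0,0],"hand":85},{"translation":[0,0,40],"delta_rot":[0,0,0],"hand":85},{"translation":[0,0,28],"delta_rot":[0,0,0],"hand":85},{"translation":[0,0,0],"delta_rot":[0,0,0],"hand":85}]}}

```text
time: 20.8
ee_pos: [0.4846, 0.0993, 0.1676]
tcp_rot: [-0.498, -0.502, -0.496, 0.504]
force: [-0.4, -0.4, -0.1]
grip_width: 0.085
```

Call:
{"method": "jog_arm", "body": {"commands": [{"translation":[0,0,0],"delta_rot":[0,0,0],"hand":85},{"translation":[0,0,0],"delta_rot":[0,0,0],"hand":85},{"translation":[0,0,0],"delta_rot":[0,0,0],"hand":85}]}}

```text
time: 21.05
ee_pos: [0.4845, 0.1102, 0.1679]
tcp_rot: [0.501, 0.5, 0.501, -0.499]
force: [0.6, 0.3, 0.1]
grip_width: 0.0848
```

Run:
```python
from h import *
W,d=cloud('wrist'); cv2.imwrite('pics/w6.png',d['color'][:,:,::-1])
blob(W,(0.4845,0.107),.048,.075,.035)
go([0.4848,0.107,0.0375],np.pi/2)
W,d=cloud('top'); print('cup'); blob(W,(.483,.389),.045,.1,.04)
```

```text
blob n 1246 circle 0.4852 0.1087 r 0.0195 zmax 0.0617088152500653
t 21.1 p [0.4844 0.1103 0.1677] grip 0.0849 F [ 0.0296  0.1651 -0.7131] J [ 0.0607  0.2195 -0.4024  2.0198  0.1064  0.921  -1.9649]
tool axes [[0.0007551980916785661, 0.9999938860691535, 0.003414308151739931], [0.0010915638942108896, 0.0034134827488749853, -0.9999935782912748], [-0.9999991190816655, 0.0007589201775184962, -0.0010889793648068413]]
shift now-axes [130.2386   0.2624   3.4232] rotvec [ 0.0034 -0.0011 -0.0008] shift final-axes [130.242    0.3725   3.2801]
cup
blob n 265 circle 0.4805 0.3903 r 0.0264 zmax 0.06454474430928792
```

View pics/w6.png

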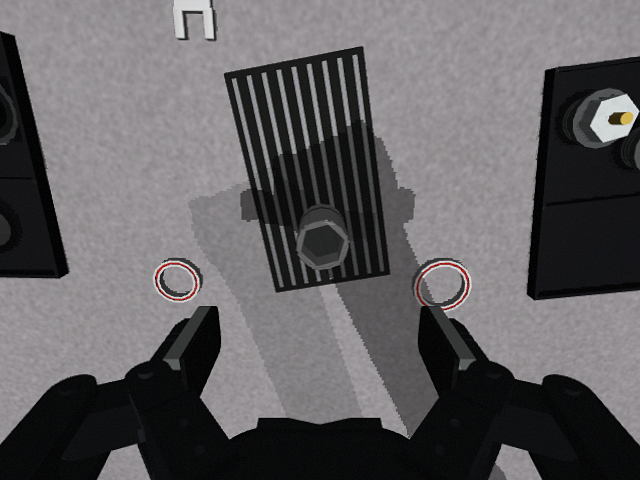

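The socket stands on the mat at (322,243) with bearings clear on both sides. The cup is in place at (0.481,0.390). Next I pick up the socket.

Call:
{"method": "jog_arm", "body": {"commands": [{"translation":[12,0,2],"delta_rot":[0,0,0],"hand":85},{"translation":[28,0,0],"delta_rot":[0,0,0],"hand":85},{"translation":[32,0,0],"delta_rot":[0,0,0],"hand":85},{"translation":[30,0,0],"delta_rot":[0,0,0],"hand":85},{"translation":[18,0,0],"delta_rot":[0,0,0],"hand":85},{"translation":[9,0,0],"delta_rot":[0,0,0],"hand":85},{"translation":[0,0,0],"delta_rot":[0,0,0],"hand":85},{"translation":[0,0,0],"delta_rot":[0,0,0],"hand":85},{"translation":[0,0,0],"delta_rot":[0,0,0],"hand":85}]}}

```text
time: 21.9
ee_pos: [0.4858, 0.107, 0.0396]
tcp_rot: [0.501, 0.501, 0.5, -0.499]
force: [0.4, 0.4, -0.1]
grip_width: 0.0852
```

Call:
{"method": "jog_arm", "body": {"commands": [{"translation":[0,0,0],"delta_rot":[0,0,0],"hand":55},{"translation":[0,0,0],"delta_rot":[0,0,0],"hand":40},{"translation":[0,0,0],"delta_rot":[0,0,0],"hand":30},{"translation":[0,0,0],"delta_rot":[0,0,0],"hand":30},{"translation":[0,0,0],"delta_rot":[0,0,0],"hand":30},{"translation":[0,0,0],"delta_rot":[0,0,0],"hand":30},{"translation":[0,0,0],"delta_rot":[0,0,0],"hand":30}]}}

```text
time: 22.48
ee_pos: [0.4853, 0.1063, 0.0393]
tcp_rot: [0.5, 0.501, 0.5, -0.5]
force: [-1.3, 0.4, 5.3]
grip_width: 0.0368
```

Call:
{"method": "jog_arm", "body": {"commands": [{"translation":[-10,0,0],"delta_rot":[0,0,0],"hand":30},{"translation":[-25,0,0],"delta_rot":[0,0,0],"hand":30},{"translation":[-25,0,0],"delta_rot":[0,0,0],"hand":30},{"translation":[-10,-2,15],"delta_rot":[0,0,0],"hand":30},{"translation":[0,-3,30],"delta_rot":[0,0,0],"hand":30},{"translation":[0,-3,36],"delta_rot":[0,0,0],"hand":30},{"translation":[0,-3,36],"delta_rot":[0,0,0],"hand":30},{"translation":[0,-3,36],"delta_rot":[0,0,0],"hand":30},{"translation":[0,-3,36],"delta_rot":[0,0,0],"hand":30},{"translation":[0,-3,29],"delta_rot":[0,0,0],"hand":30},{"translation":[0,0,16],"delta_rot":[0,0,0],"hand":30},{"translation":[0,0,0],"delta_rot":[0,0,0],"hand":30}]}}

```text
time: 23.48
ee_pos: [0.4626, -0.1336, 0.1081]
tcp_rot: [-0.498, -0.501, -0.498, 0.503]
force: [0.6, -0.3, -2.5]
grip_width: 0.0367
```

Call:
{"method": "jog_arm", "body": {"commands": [{"translation":[0,0,0],"delta_rot":[0,0,0],"hand":30},{"translation":[0,0,0],"delta_rot":[0,0,0],"hand":30},{"translation":[0,0,0],"delta_rot":[0,0,0],"hand":30}]}}

```text
time: 23.73
ee_pos: [0.4643, -0.1261, 0.1081]
tcp_rot: [0.5, 0.499, 0.501, -0.499]
force: [-0.0, 0.3, -3.0]
grip_width: 0.037
```

Call:
{"method": "jog_arm", "body": {"commands": [{"translation":[12,0,0],"delta_rot":[0,0,0],"hand":30},{"translation":[25,0,0],"delta_rot":[0,0,0],"hand":30},{"translation":[16,0,0],"delta_rot":[0,0,0],"hand":30},{"translation":[8,0,0],"delta_rot":[0,0,0],"hand":30},{"translation":[6,0,0],"delta_rot":[0,0,0],"hand":30},{"translation":[2,0,0],"delta_rot":[0,0,0],"hand":30},{"translation":[1,0,0],"delta_rot":[0,0,0],"hand":30},{"translation":[0,0,0],"delta_rot":[0,0,0],"hand":30},{"translation":[0,0,0],"delta_rot":[0,0,0],"hand":30},{"translation":[0,0,0],"delta_rot":[0,0,0],"hand":30}]}}

```text
time: 24.57
ee_pos: [0.4651, -0.1282, 0.0391]
tcp_rot: [0.5, 0.5, 0.499, -0.5]
force: [0.6, -0.3, -2.4]
grip_width: 0.0369
```

Call:
{"method": "jog_arm", "body": {"commands": [{"translation":[1,0,0],"delta_rot":[0,0,0],"hand":30},{"translation":[1,0,0],"delta_rot":[0,0,0],"hand":30},{"translation":[0,0,0],"delta_rot":[0,0,0],"hand":30},{"translation":[0,0,0],"delta_rot":[0,0,0],"hand":30}]}}

```text
time: 24.9
ee_pos: [0.4652, -0.1283, 0.0382]
tcp_rot: [0.5, 0.5, 0.499, -0.5]
force: [-4.4, 0.4, 10.0]
grip_width: 0.0366
```

Call:
{"method": "jog_arm", "body": {"commands": [{"translation":[0,0,0],"delta_rot":[0,0,0],"hand":50},{"translation":[0,0,0],"delta_rot":[0,0,0],"hand":85},{"translation":[0,0,0],"delta_rot":[0,0,0],"hand":85},{"translation":[0,0,0],"delta_rot":[0,0,0],"hand":85},{"translation":[0,0,0],"delta_rot":[0,0,0],"hand":85}]}}

```text
time: 25.32
ee_pos: [0.4644, -0.128, 0.0362]
tcp_rot: [0.5, 0.5, 0.5, -0.5]
force: [0.4, 0.2, -0.1]
grip_width: 0.0849
```

Call:
{"method": "jog_arm", "body": {"commands": [{"translation":[-12,0,0],"delta_rot":[0,0,0],"hand":85},{"translation":[-28,0,0],"delta_rot":[0,0,0],"hand":85},{"translation":[-36,0,0],"delta_rot":[0,0,0],"hand":85},{"translation":[-36,0,0],"delta_rot":[0,0,0],"hand":85},{"translation":[-36,-10,0],"delta_rot":[0,0,0],"hand":85},{"translation":[-25,-30,0],"delta_rot":[0,0,0],"hand":85},{"translation":[-10,-25,0],"delta_rot":[0,0,0],"hand":85},{"translation":[0,0,0],"delta_rot":[0,0,0],"hand":85},{"translation":[0,0,0],"delta_rot":[0,0,0],"hand":85},{"translation":[0,0,0],"delta_rot":[0,0,0],"hand":85},{"translation":[0,0,0],"delta_rot":[0,0,0],"hand":85}]}}

```text
time: 26.23
ee_pos: [0.3997, -0.1277, 0.2186]
tcp_rot: [0.5, 0.5, 0.5, -0.5]
force: [-0.3, 0.1, 0.3]
grip_width: 0.0851
```

Run:
```python
from h import *
s=state(); print(s['time'],s['force'],s['ee_pos'])
W,d=cloud('top'); cv2.imwrite('pics/top1.png',d['color'][:,:,::-1])
for n,c,z in(('lock',(.46,-.391),.03),('cup',(.483,.389),.045),('hex',(.4655,-.128),.045)): print(n); blob(W,c,z,.1,.04)
d=capture('side'); cv2.imwrite('pics/s2.png',d['color'][:,:,::-1])
for t in('bearing_a','wrench'): print(t,[(np.array(r['position']),r['conf']) for r in tip_of('top',t)])
```

```text
26.2333 [-0.2766  0.1465  0.278 ] [ 0.3997 -0.1277  0.2186]
lock
blob n 178 circle 0.4602 -0.3929 r 0.0145 zmax 0.08339369539654673
cup
blob n 263 circle 0.4804 0.3909 r 0.0267 zmax 0.06371625047074647
hex
blob n 143 circle 0.4648 -0.1282 r 0.0193 zmax 0.06428914601763358
bearing_a [(array([0.4284, 0.2345, 0.0016]), 0.73), (array([ 0.4292, -0.0016,  0.0017]), 0.68), (array([ 0.4625, -0.1256,  0.0077]), 0.27)]
wrench [(array([ 0.7099,  0.1988, -0.0019]), 0.64)]
```

View pics/top1.png

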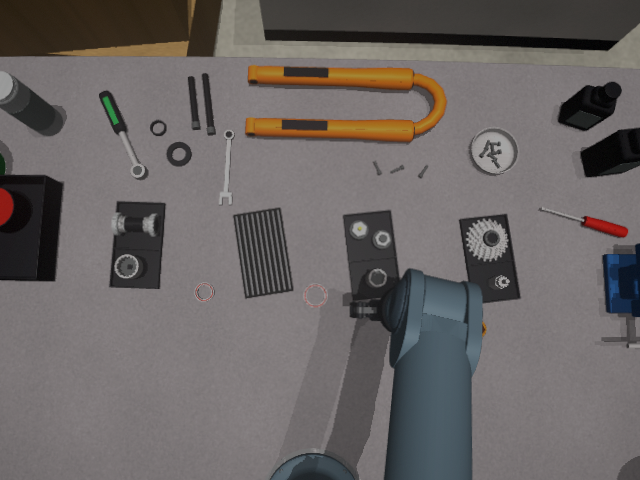

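View pics/s2.png

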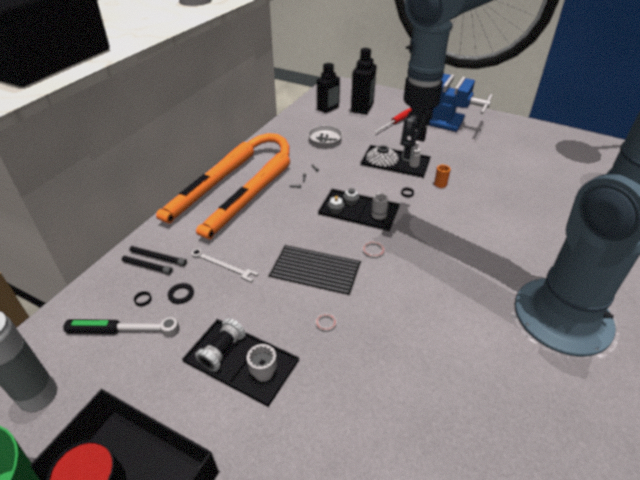

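The top view shows the cup at (127,265) in the bracket tray, the socket at (377,278) in the caps tray and the lockring tool at (502,282) in the cassette tray. All three are upright, and the mat is empty. The side view agrees for the cup (262,362) and socket (380,207); the gripper partly hides the lockring tool there. The bearings and spanner have not moved and the gripper is clear, so I'm handing in.

```bash
python3 -c "
from plant import *
print(hand_in())"
```

```text
the job is handed in; nothing more can be done
None
```

All three tools are in their own trays and the job is handed in, at about 26 s of the 125 s allowed. I parked the hexagon socket on the mat, moved the lockring tool to the cassette tray and the cup tool to the bracket tray, then moved the socket to the caps tray.

The last depth check put each tool within about 3 mm of where the networks placed its compartment centre:

| Tool | Tray | Measured x, y (m) |
|---|---|---|
| lockring tool | cassette | 0.460, -0.393 |
| cup tool | bracket | 0.480, 0.391 |
| hexagon socket | caps | 0.465, -0.128 |

- **Upright:** all three look upright in the final pictures; I did not measure their lean. The gripper partly hid the lockring tool in the last side view, so for that one I relied on the top view.
- **Bystanders:** the bearings and spanner measured within about 8 mm of their start readings, roughly the measuring error.
- **Robot:** the gripper is open and clear of everything, with a wrist force under 0.5 N.
- **Disagreement:** the top camera read tool heights about 2–3 mm higher than the wrist camera, which is roughly its calibration error.

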